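# Sweep the offcuts into the bench tray

## Robot

A 6-joint arm with a two-finger parallel gripper is mounted at the origin on the work surface; the furniture and walls round the work are solid. World frame = base frame: x ahead of the robot, y to its left, z up, the work surface at z = 0. Lengths are in m, angles in rad, forces in N, time in s.
With the tool pointing down it reaches from about 0.35 to 0.975 m from the base axis. Payload 4.9 kg.
Tool frame: the origin (TCP) lies on the mounting face of the last link; the fingertips stand 173 mm ahead of it and the grasp point (between the pads) lies 155 mm ahead of it (arm.grip_depth is the z of the grasp point in the tool frame, in m); z points along the fingers, y is the direction in which the jaws open and shut (so a half turn about z gives the same grasp; the last joint's range is limited). The gripper opens to 85 mm and grips with 20 to 120 N. Pads are 22 mm wide; open, the fingers measure 114 mm over their backs; the gripper's body (76 mm by 85 mm) begins 54 mm behind the grasp point. The pads swing forward as they close: fully open they stand 13 mm farther back than shut.
Start: joints at [-1.45, 0.053, 1.613, -0, 1.476, -0.119], TCP at [0.148, -0.607, 0.405] pointing down, gripper open.
Joint ranges: [-3.01, 3.01], [-1.01, 2.22], [0.06, 2.58], [-1.02, 4.17], [0.09, 2.62], [-3.14, 3.14]. Speed limits (rad/s): [2.57, 2.57, 3.14, 3.14, 3.14, 3.14].

## Interface

Orientations are given as [roll, pitch, yaw] about the fixed x, y, z axes, in that order (R = Rz(yaw) Ry(pitch) Rx(roll)).
In Python, from bench import arm gives the robot as it stands.
- The arm moves only by the tool arm_command, never from a script. Its argument "plan" is a list of rows, each a list of 7 numbers: the turn, a rotation vector about the tool's x, y, z scaled (see below), then the shift along the tool's x, y, z scaled (see below), then the gripper's target within -1 to 1 (fully open at 1, half-way at 0, shut at -1). A call has 1 to 8 rows; each row is the pose to reach, as a shift and turn from the pose commanded when the call began, along the tool's axes at that moment; what a row does not reach only later rows make up. The controller multiplies each number of a shift by 0.5 m and each number of a turn by pi/2 rad. A row lasts 1/8 s, in which the tool goes at most 62.5 mm and 10.7 degrees, less where a joint would pass 70% of its speed; a pose out of reach is approached as far as the arm can. A call with a number of a shift or a turn outside -1 to 1 is refused whole. A call with a gripper value outside its range is refused whole. The fingers move at their own pace and stop on an object; "squeeze" is the grip in N (left out, the last holds). Time passes only in rows, so rows that repeat a pose let the fingers close. It gives the time, the measured TCP pose, the force and the opening at its end, in the units of the state.
- arm.sense(): the state, without advancing time (a new reading comes with each control period).
- arm.camera(name): name is "side" or "top" or "wrist"; returns a dict with "frame" (384x512x3 uint8, red, green, blue), "intrinsics" (3x3 intrinsics, pixels), "R" (3x3) and "t" (3): a world point X has camera coordinates R X + t. Camera axes: x right, y down, z forward; pixel columns grow to the right and rows downward; lengths in m; the calibration is good to about 2 mm. The wrist camera is an equidistant fisheye: a pixel r from the principal point sees the ray r / f radians off the axis. A picture is of the moment at which its call begins. There is no depth.
- arm.hand_in(): hands the job in, once; it reports no verdict.
The state is a dict: "t": time; "joint_positions": joint angles; "qd": joint speeds; "effort": joint torques, N m; "ee_pos": TCP position; "tool_rot": TCP orientation; "wrist_force": force on the tool from outside, world axes, zero at the start; "wrist_torque": the same for the moment, N m; "finger_gap": opening from 0.0 (shut) to 1.0 (fully open).
Only numpy, scipy, OpenCV 4.12 (cv2) and the standard library are available. Lean on these libraries where they do the work, as an engineer would, in place of code of your own. Each camera call takes 0.05 s, during which the arm holds its last target.

## Task

Clear the sawing area: with closed fingers, push the three small offcuts (the two small wooden cubes and the short stick) along the bench top into the three-sided steel tray on the right, through its open side, until each lies wholly inside the tray. Sweep them only: do not pick up or lift any of them. Leave the two bigger blocks that stand among them, and everything else on the bench, where they are.

Things in the scene. Friction and masses are not known exactly. Their poses are not given: they have to be found in the camera images.
- tray: sheet-steel tray screwed to the bench, inside 260 mm (x) by 160 mm (y); origin at the middle of its inside, bench height. Walls 4 mm thick, 42 mm high: back wall at y = -80 mm, side walls at x = +-130 mm; the +y side (mouth line y = +80 mm) is open, facing left. Floor level with the bench, no lip. Screw ears 6 mm high stick out 19 mm beside the side walls. Yaw within 9 degrees
- offcut_a: small sawn wooden cube, 28 mm, 10 to 16 g, to be swept in; origin at the centre of its underside, sides along its x and y axes; slides on the bench
- offcut_a_mid (a point): middle of that 28 mm cube
- offcut_b: small sawn wooden cube, 31 x 29 x 31 mm, 12 to 21 g, to be swept in; origin at the centre of its underside, sides along its x and y axes; slides on the bench
- offcut_b_mid (a point): middle of that 31 mm cube
- stick: short square stick of wood, 22 x 110 x 20 mm high, 20 to 42 g, to be swept in; origin at the centre of its underside, its long axis is its y axis; lies crosswise, broadside to the tray, between the cubes and the tray
- stick_end_1 (a point): middle of the stick's one end face (+y end), 10 mm above its underside
- stick_end_2 (a point): middle of the stick's other end face (-y end), 10 mm above its underside
- big_block_near: bigger wooden block, 42 x 41 x 42 mm, to be left alone; stands between the two small cubes' lanes; origin at the centre of its underside
- big_block_far: bigger wooden block, 43 x 45 x 43 mm, to be left alone; stands to the left of the other big one; origin at the centre of its underside
- claw_hammer: hammer lying along the back of the bench, 99 x 270 x 25 mm, to be left alone; origin at the centre of its underside
- wooden_plane: small wooden hand plane at the left, 52 x 150 x 80 mm, to be left alone; origin at the centre of its underside
- tin: round wax tin at the back, 69 mm across, 59 mm high, to be left alone; origin at the centre of its underside

How it is judged:
At the end, for the whole second after the job is handed in: Cube middles at least 20 mm and stick ends at least 8 mm inside the tray's mouth line, between its walls, under 30 mm high, at rest; both big blocks, hammer, plane and tin each within 20 mm of their start (y of offcut_a_mid in the frame of tray between -0.085 and 0.06 m and x of offcut_a_mid in the frame of tray between -0.132 and 0.132 m and height (world z) of each of offcut_a_mid, offcut_b_mid, stick_end_1, stick_end_2 below 0.03 m and y of offcut_b_mid in the frame of tray between -0.085 and 0.06 m and x of offcut_b_mid in the frame of tray between -0.132 and 0.132 m and y of stick_end_1 in the frame of tray between -0.085 and 0.072 m and x of stick_end_1 in the frame of tray between -0.132 and 0.132 m and y of stick_end_2 in the frame of tray between -0.085 and 0.072 m and x of stick_end_2 in the frame of tray between -0.132 and 0.132 m and linear speed of each of offcut_a, offcut_b, stick below 0.02 m/s and distance of each of big_block_near, big_block_far, claw_hammer, wooden_plane, tin from where it was at the start of the episode below 0.02 m); the robot touches nothing.
It fails at once if an offcut is lifted off the bench instead of swept (its middle, or the stick's ends, rise too high) (height (world z) of any of offcut_a_mid, offcut_b_mid above 0.034 m or height (world z) of each of stick_end_1, stick_end_2 above 0.025 m).
It fails at once if one of the two bigger blocks is moved by more than 20 mm (distance of any of big_block_near, big_block_far from where it was at the start of the episode above 0.02 m).
It fails at once if hammer, plane or tin is moved by more than 20 mm (distance of any of claw_hammer, wooden_plane, tin from where it was at the start of the episode above 0.02 m).
It also fails if it takes over 64 s, if anything falls off the work surface, if the arm or the gripper's body presses on something with over 40 N, if the wrist force passes 120 N, or if a joint passes its speed limit or range.

## Working session

There is one attempt and no reset: what is moved stays moved. The work goes in short steps, Python scripts to look and compute and a tool call to move; the robot and the scene stay as the last step left them, time stands still between calls to the robot, and variables do not carry over. Pictures are saved under pics/ and viewed, and the job is handed in when it is done.

Besides the shell and the picture viewer there is one more tool, called after ">>>" as name(argument=value, ...) on one line, values as JSON. arm_command: Moves the arm, as the interface text tells. Its arguments: {"type":"object","properties":{"plan":{"type":"array"},"squeeze":{"type":"number"}},"required":["plan"]}

```bash
mkdir -p pics; ls; python3 - <<'E'
from bench import arm
import cv2,json
for n in ["top","side"]:
    c=arm.camera(n); cv2.imwrite(f"pics/{n}0.png",cv2.cvtColor(c["frame"],cv2.COLOR_RGB2BGR)); print(n,c["intrinsics"],c["R"],c["t"])
print(arm.sense())
E
```

```text
pics
top [[394.58130561   0.         260.0437254 ]
 [  0.         394.58130561 190.16169985]
 [  0.           0.           1.        ]] [[-3.08241732e-02 -9.99523998e-01 -1.28381459e-03]
 [-9.97763286e-01  3.08460463e-02 -5.93038505e-02]
 [ 5.93152223e-02 -5.47049099e-04 -9.98239152e-01]] [0.09916513 0.59006371 0.9868225 ]
side [[403.52388308   0.         248.38902681]
 [  0.         403.52388308 192.36892839]
 [  0.           0.           1.        ]] [[-0.97246908 -0.23283648  0.0095429 ]
 [-0.15393402  0.61110091 -0.77644059]
 [ 0.17495202 -0.75653344 -0.6301182 ]] [0.60354557 0.06667366 0.99627437]
{'t': 0.1, 'joint_positions': array([-1.45000640e+00,  5.32725251e-02,  1.61416948e+00,  1.18343913e-06,
        1.47602538e+00, -1.18990689e-01]), 'qd': array([ 0.00019617, -0.00072391, -0.00345735,  0.00076264, -0.00040566,
       -0.00037093]), 'effort': array([ 3.57088447e-04, -3.94901562e+01, -3.71364212e+01, -1.29063028e-04,
        3.90363872e-03,  5.31376074e-06]), 'ee_pos': array([ 0.14840643, -0.60686433,  0.40358938]), 'tool_rot': array([-3.13973132e+00, -2.23718854e-04,  2.39780297e-01]), 'wrist_force': array([-0.16788137,  0.07452538, -0.96925012]), 'wrist_torque': array([-0.05423461,  0.03483518, -0.03092048]), 'finger_gap': 0.9999403190725094}
```

View pics/top0.png

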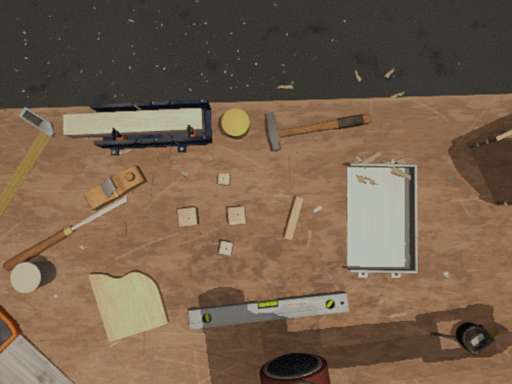

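View pics/side0.png

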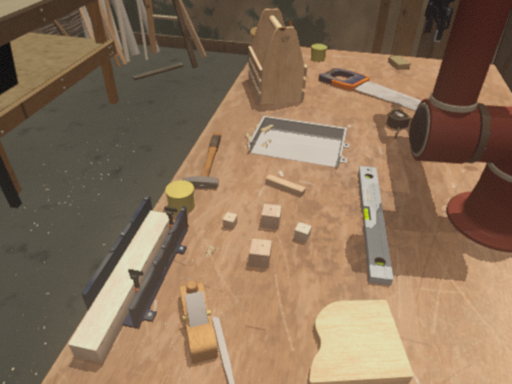

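The top view shows the small cubes at about (224,179) and (226,248). The big blocks are at (187,217) and (236,215), the stick at (293,218), and the tray spans columns 347-416 and rows 165-272. I'll zoom in and segment next.

```bash
cat > h.py <<'E'
from bench import arm
import cv2,numpy as np
def cam(n):
    return arm.camera(n)
def ray(c,px,z):
    K=c["intrinsics"];R=np.array(c["R"]);t=np.array(c["t"])
    d=R.T@np.linalg.solve(K,[px[0],px[1],1.]);o=-R.T@t
    return (o+d*(z-o[2])/d[2])[:2]
def proj(c,X):
    p=c["intrinsics"]@(np.array(c["R"])@np.array(X)+c["t"]);return p[:2]/p[2]
def save(c,name,box=None,s=1):
    im=cv2.cvtColor(c["frame"],cv2.COLOR_RGB2BGR)
    if box: x0,y0,x1,y1=box; im=im[y0:y1,x0:x1]
    cv2.imwrite("pics/"+name,cv2.resize(im,None,fx=s,fy=s,interpolation=cv2.INTER_CUBIC))
E
python3 - <<'E'
from h import *
c=cam("top"); save(c,"topz.png",(170,150,300,270),6)
save(c,"topt.png",(280,150,430,285),5)
hsv=cv2.cvtColor(c["frame"],cv2.COLOR_RGB2HSV)
g=c["frame"].astype(int)
for p in [(224,179),(226,248),(187,217),(236,215),(293,218),(270,190),(210,200),(380,220)]: print(p,g[p[1],p[0]],hsv[p[1],p[0]])
m=((hsv[...,2]>150)).astype(np.uint8)
m[:, :165]=0;m[:,330:]=0;m[:165]=0;m[265:]=0
cs,_=cv2.findContours(m,cv2.RETR_EXTERNAL,cv2.CHAIN_APPROX_NONE)
for k in cs:
    if cv2.contourArea(k)>40:
        r=cv2.minAreaRect(k);print(r,[ray(c,r[0],z).round(4) for z in(0,.02,.03,.042)])
E
```

```text
(224, 179) [176 168 140] [ 23  52 176]
(226, 248) [130 126 106] [ 25  47 130]
(187, 217) [178 159 133] [ 17  64 178]
(236, 215) [184 158 133] [ 15  71 184]
(293, 218) [182 156 123] [ 17  83 182]
(270, 190) [155 116  86] [ 13 114 155]
(210, 200) [153 117  88] [ 13 108 153]
(380, 220) [180 184 173] [ 41  15 184]
((247.188232421875, 251.34706115722656), (29.067974090576172, 18.79064178466797), 32.47119140625) [array([0.4377, 0.1187]), array([0.4395, 0.118 ]), array([0.4405, 0.1176]), array([0.4416, 0.1172])]
((225.38462829589844, 248.07693481445312), (11.7669677734375, 12.159199714660645), 11.309932708740234) [array([0.4477, 0.1745]), array([0.4494, 0.1726]), array([0.4502, 0.1717]), array([0.4512, 0.1706])]
((178.0, 250.0), (28.0, 26.0), 90.0) [array([0.4466, 0.2962]), array([0.4483, 0.292 ]), array([0.4491, 0.2899]), array([0.4501, 0.2874])]
((304.025634765625, 244.5243682861328), (31.990005493164062, 50.759132385253906), 88.56790161132812) [array([ 0.4506, -0.0277]), array([ 0.4522, -0.0256]), array([ 0.453 , -0.0245]), array([ 0.454 , -0.0232])]
((203.2647247314453, 233.058822631835
[... 425 characters left out ...]
407227, 16.56473159790039), 83.6598129272461) [array([0.5306, 0.1439]), array([0.5306, 0.1427]), array([0.5306, 0.1421]), array([0.5307, 0.1414])]
((259.9082336425781, 216.02752685546875), (33.99972915649414, 13.003881454467773), 28.300758361816406) [array([0.5271, 0.0833]), array([0.5272, 0.0833]), array([0.5273, 0.0833]), array([0.5273, 0.0832])]
((302.8819885253906, 211.2642059326172), (31.659791946411133, 60.23691940307617), 54.323585510253906) [array([ 0.5359, -0.028 ]), array([ 0.5359, -0.0258]), array([ 0.5358, -0.0247]), array([ 0.5358, -0.0235])]
((247.0, 193.0), (56.0, 164.0), 90.0) [array([0.5876, 0.1149]), array([0.5865, 0.1142]), array([0.586 , 0.1139]), array([0.5853, 0.1135])]
```

View pics/topz.png

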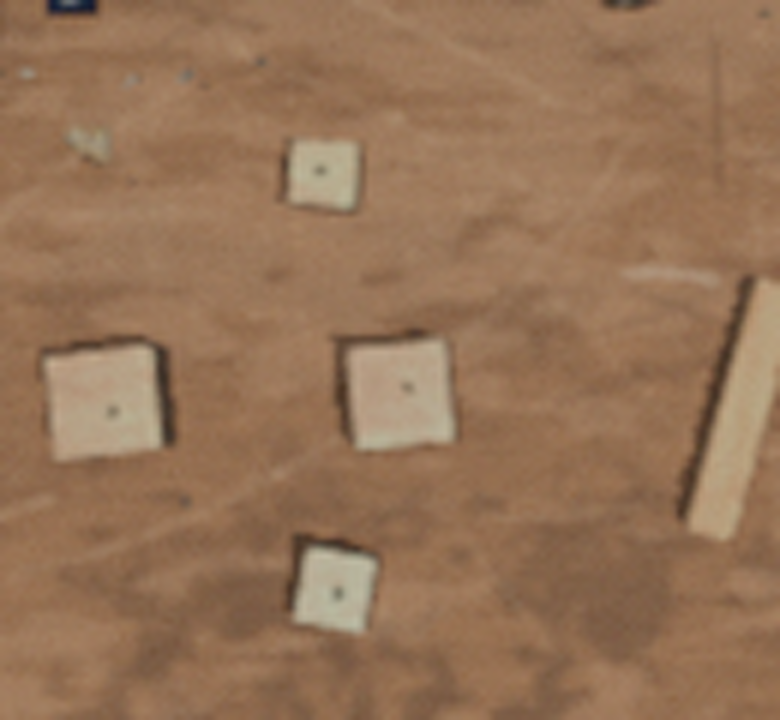

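View pics/topt.png

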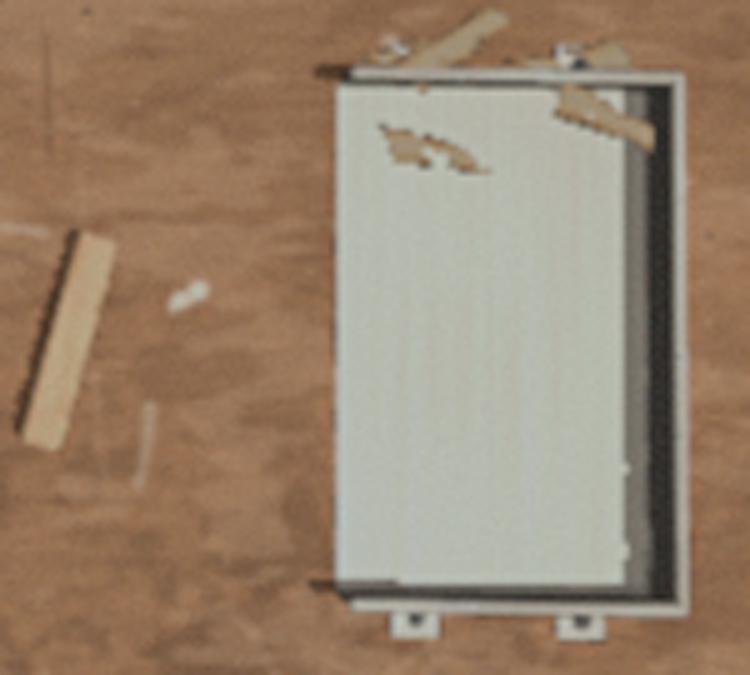

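```bash
python3 - <<'E'
from h import *
c=cam("top")
a=lambda u,v:(170+u/6-.4,150+v/6-.4)
b=lambda u,v:(280+u/5-.4,150+v/5-.4)
for n,p,z in [("A",a(324,176),.028),("B",a(335,588),.031),("Bn",a(400,395),.042),("Bf",a(106,402),.043),
 ("Se1",b(98,236),.02),("Se2",b(41,446),.02),("m_far",b(350,77),.042),("m_near",b(350,606),.042),("bk_far",b(683,73),.042),("bk_near",b(686,612),.042),("fl_far",b(335,83),0),("fl_near",b(335,585),0),("Bnc_far l",a(347,346),.042),("r",a(447,338),.042),("br",a(454,440),.042),("bl",a(359,450),.042)]:
    print(n,ray(c,p,z).round(4))
c=cam("side");save(c,"sidez.png",(200,100,400,280),4)
E
```

```text
A [0.6234 0.172 ]
B [0.4515 0.1715]
Bn [0.5306 0.1417]
Bf [0.5315 0.2627]
Se1 [ 0.5728 -0.0178]
Se2 [0.4678 0.0148]
m_far [ 0.6473 -0.1441]
m_near [ 0.3865 -0.1325]
bk_far [ 0.6441 -0.31  ]
bk_near [ 0.3786 -0.2971]
fl_far [ 0.6493 -0.1459]
fl_near [ 0.3911 -0.1345]
Bnc_far l [0.5515 0.163 ]
r [0.5535 0.1216]
br [0.5114 0.1199]
bl [0.5085 0.1591]
```

View pics/sidez.png

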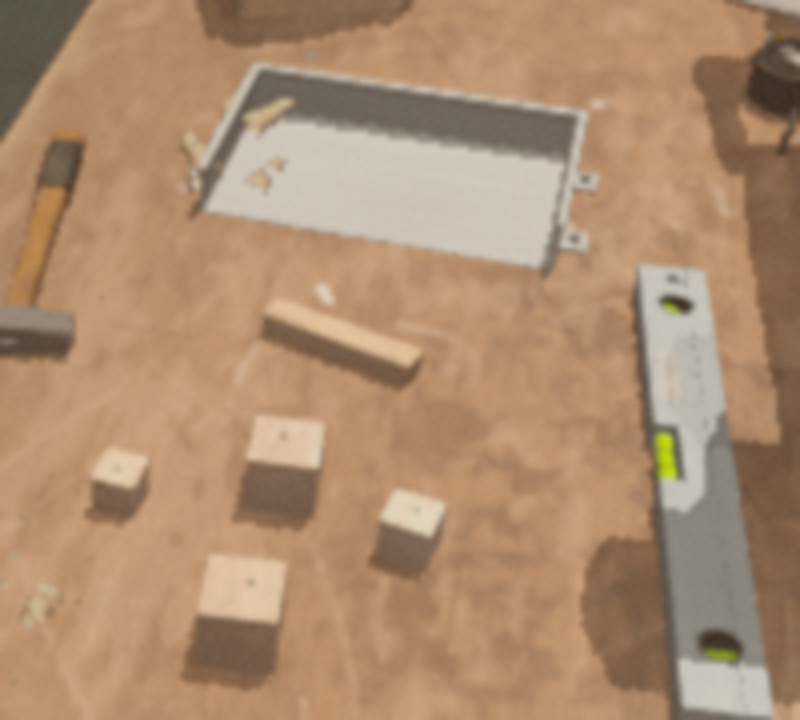

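>>> arm_command(plan=[[0,0,-0.2,0.1,-0.11,0,-1],[0,0,-0.4,0.21,-0.22,0,-1],[0,0,-0.6,0.31,-0.34,0,-1],[0,0,-0.7,0.42,-0.45,0,-1],[0,0,-0.818,0.52,-0.56,0,-1],[0,0,-0.818,0.62,-0.67,0,-1],[0,0,-0.818,0.73,-0.79,0,-1],[0,0,-0.818,0.83,-0.9,0,-1]])

```text
t: 1.25
ee_pos: [0.3912, -0.1679, 0.4049]
tool_rot: [3.14, 0.001, 1.525]
wrist_force: [0.6, -1.1, -0.1]
finger_gap: 0.0
```

>>> arm_command(plan=[[0,0,0,0,0,0,-1],[0,0,0,0,0,0,-1]])

```text
t: 1.5
ee_pos: [0.3908, -0.1699, 0.4047]
tool_rot: [-3.141, 0.001, 1.525]
wrist_force: [-0.3, -0.7, 0.4]
finger_gap: -0.001
```

```bash
cat >> h.py <<'E'
from scipy.spatial.transform import Rotation as Ro
def dlt(p,z=None):
    s=arm.sense();e=s["ee_pos"];R=Ro.from_euler("xyz",s["tool_rot"]).as_matrix()
    d=R.T@(np.array([p[0],p[1],p[2]])-e)
    print(s["t"],e.round(4),s["tool_rot"].round(4),"units",(d/.5).round(4))
E
python3 -c "
from h import *
dlt((.518,.065,.3))"
```

```text
1.5 [ 0.3908 -0.1699  0.4047] [-3.1413e+00  5.0000e-04  1.5255e+00] units [0.4809 0.233  0.209 ]
```

>>> arm_command(plan=[[0,0,0,0.1,0.05,0,-1],[0,0,0,0.2,0.1,0,-1],[0,0,0,0.3,0.145,0,-1],[0,0,0,0.4,0.19,0.08,-1],[0,0,0,0.48,0.233,0.16,-1],[0,0,0,0.48,0.233,0.25,-1],[0,0,0,0.48,0.233,0.33,-1],[0,0,0,0.48,0.233,0.33,-1]])

```text
t: 2.5
ee_pos: [0.5168, 0.0626, 0.2357]
tool_rot: [-3.133, 0.001, 1.522]
wrist_force: [-0.1, -0.0, 0.5]
finger_gap: 0.002
```

```bash

python3 -c "
from h import *
dlt((.518,.055,.18))
c=cam('side');save(c,'s1.png')
"
```

```text
2.5 [0.5168 0.0626 0.2357] [-3.1328e+00  5.0000e-04  1.5215e+00] units [-0.0151  0.0042  0.1114]
```

View pics/s1.png

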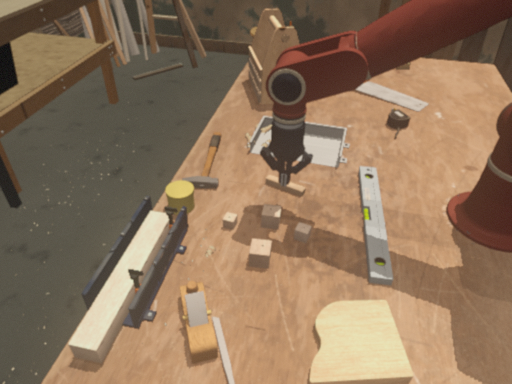

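The closed fingers hang above the gap between the near big block (272,213) and the stick (285,185). Next I lower them.

>>> arm_command(plan=[[0,0,0,-0.015,0.004,0.06,-1],[0,0,0,-0.015,0.004,0.1,-1],[0,0,0,-0.015,0.004,0.112,-1],[0,0,0,-0.015,0.004,0.112,-1]])

```text
t: 3.05
ee_pos: [0.5208, 0.0563, 0.1854]
tool_rot: [3.139, -0.0, 1.524]
wrist_force: [0.4, -0.4, -0.4]
finger_gap: -0.002
```

>>> arm_command(plan=[[0,0,0,-0.02,0,0.008,-1],[0,0,0,-0.05,0,0.008,-1],[0,0,0,-0.08,0,0.008,-1],[0,0,0,-0.11,0,0.008,-1],[0,0,0,-0.14,0,0.008,-1],[0,0,0,-0.17,0,0.008,-1],[0,0,0,-0.19,0,0.008,-1],[0,0,0,-0.2,0,0.008,-1]])

```text
t: 4.05
ee_pos: [0.5153, -0.0436, 0.1797]
tool_rot: [-3.142, -0.0, 1.524]
wrist_force: [-0.4, 0.5, 0.9]
finger_gap: -0.001
```

```bash

python3 -c "
from h import *
dlt((.508,-.228,.18))
c=cam('side');save(c,'s2.png',(200,80,400,240),4)
"
```

```text
4.05 [ 0.5153 -0.0436  0.1797] [-3.1416e+00 -1.0000e-04  1.5241e+00] units [-0.369   0.0027 -0.0007]
```

View pics/s2.png

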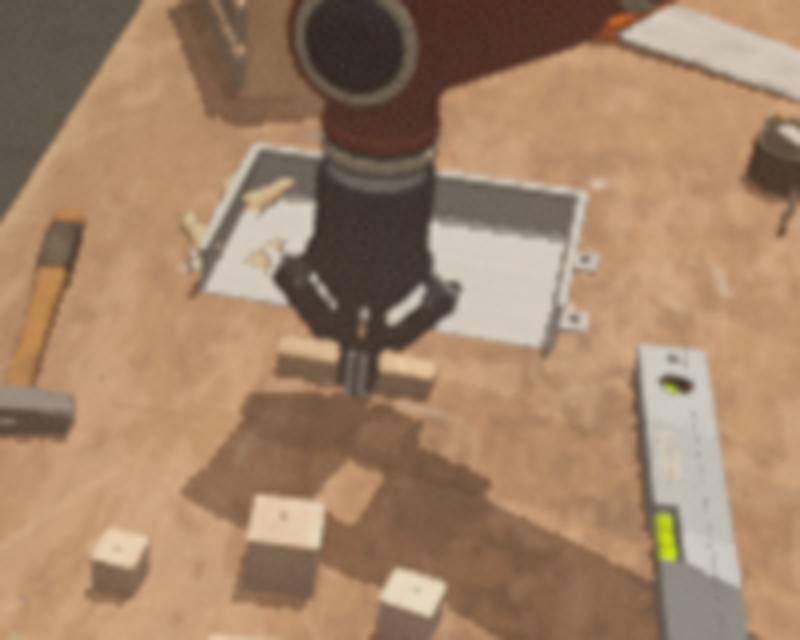

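The stick is moving in flush against the fingers, roughly parallel to the mouth and centred on them. I'll keep going.

>>> arm_command(plan=[[0,0,0,-0.02,0,0,-1],[0,0,0,-0.05,0,0,-1],[0,0,0,-0.08,0,0,-1],[0,0,0,-0.11,0,0,-1],[0,0,0,-0.14,0,0,-1],[0,0,0,-0.17,0,0,-1],[0,0,0,-0.2,0,0,-1],[0,0,0,-0.22,0,0,-1]])

```text
t: 5.1
ee_pos: [0.5102, -0.1539, 0.1797]
tool_rot: [3.142, -0.0, 1.524]
wrist_force: [-0.1, -0.2, 0.0]
finger_gap: -0.002
```

>>> arm_command(plan=[[0,0,0,-0.02,0,0,-1],[0,0,0,-0.05,0,0,-1],[0,0,0,-0.08,0,0,-1],[0,0,0,-0.11,0,0,-1],[0,0,0,-0.13,0,0,-1],[0,0,0,-0.14,0,0,-1],[0,0,0,-0.145,0,0,-1]])

```text
t: 5.98
ee_pos: [0.5069, -0.2255, 0.1797]
tool_rot: [-3.142, -0.0, 1.525]
wrist_force: [1.8, 0.1, 0.2]
finger_gap: -0.002
```

>>> arm_command(plan=[[0,0,0,0.03,0,0,-1],[0,0,0,0.05,0,-0.1,-1],[0,0,0,0.05,0,-0.2,-1],[0,0,0,0.1,0,-0.25,-1],[0,0,0,0.2,0,-0.25,-1],[0,0,0,0.3,0,-0.25,-1]])

```text
t: 6.72
ee_pos: [0.5135, -0.0731, 0.3053]
tool_rot: [3.14, -0.0, 1.525]
wrist_force: [0.5, 1.2, 0.3]
finger_gap: 0.001
```

```bash

python3 -c "
from h import *
dlt((.64,.235,.3))
c=cam('side');save(c,'s3.png',(200,80,400,240),4)
c=cam('top');save(c,'t3.png',(170,150,430,285),3)
"
```

```text
6.725 [ 0.5135 -0.0731  0.3053] [ 3.1404e+00 -1.0000e-04  1.5248e+00] units [0.6273 0.2244 0.0109]
```

View pics/s3.png

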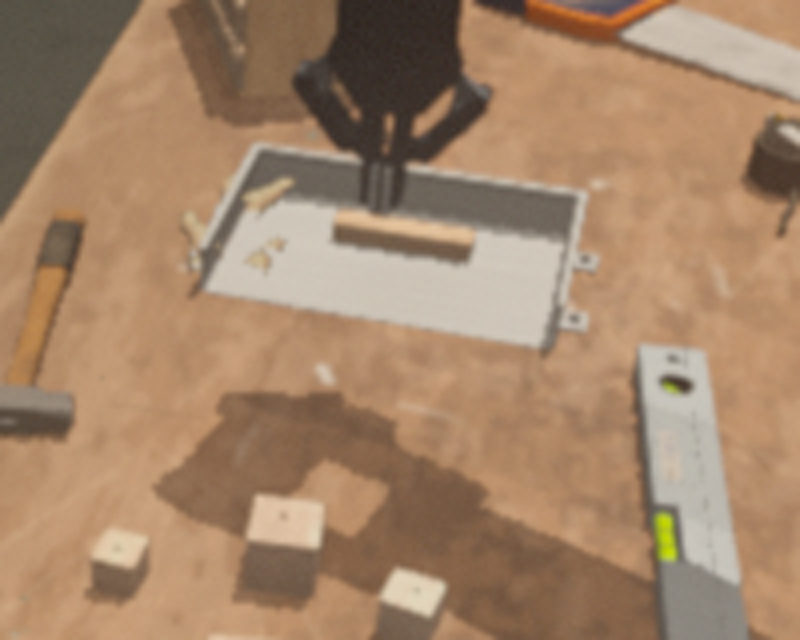

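View pics/t3.png

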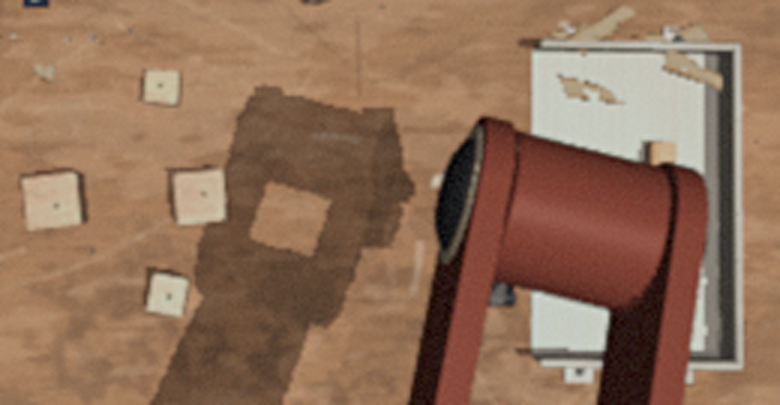

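>>> arm_command(plan=[[0,0,0,0.1,0.04,0,-1],[0,0,0,0.2,0.08,0,-1],[0,0,0,0.3,0.12,0,-1],[0,0,0,0.4,0.16,0,-1],[0,0,0,0.5,0.18,0,-1],[0,0,0,0.58,0.196,0,-1],[0,0,0,0.61,0.196,0,-1],[0,0,0,0.61,0.196,0,-1]])

```text
t: 7.82
ee_pos: [0.6253, 0.2252, 0.3043]
tool_rot: [-3.141, 0.001, 1.526]
wrist_force: [-0.8, -1.2, -0.2]
finger_gap: 0.001
```

```bash

python3 -c "
from h import *
dlt((.6257,.222,.18))
"
```

```text
7.825 [0.6253 0.2252 0.3043] [-3.1409e+00  7.0000e-04  1.5262e+00] units [-0.0062  0.0013  0.2486]
```

>>> arm_command(plan=[[0,0,0,0,0.001,0.1,-1],[0,0,0,0,0.001,0.18,-1],[0,0,0,0,0.001,0.23,-1],[0,0,0,0,0.001,0.249,-1],[0,0,0,0,0.001,0.249,-1]])

```text
t: 8.45
ee_pos: [0.6262, 0.2237, 0.1802]
tool_rot: [-3.141, 0.0, 1.524]
wrist_force: [-0.2, -0.2, -0.4]
finger_gap: 0.002
```

```bash

python3 -c "
from h import *
dlt((.6257,.222,.18))
c=cam('side');save(c,'s4.png',(150,120,350,280),4)
"
```

```text
8.45 [0.6262 0.2237 0.1802] [-3.1410e+00  4.0000e-04  1.5236e+00] units [-0.0035 -0.0009  0.0003]
```

View pics/s4.png

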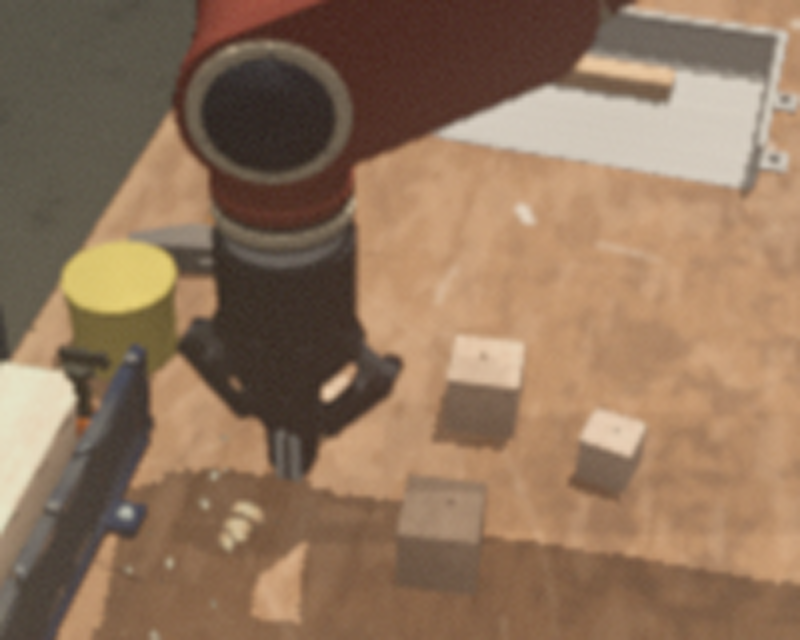

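The fingers are down behind cube A, which they hide in this view, and nothing else is close to them. I'll push in stages.

>>> arm_command(plan=[[0,0,0,-0.015,0,0,-1],[0,0,0,-0.035,0,0,-1],[0,0,0,-0.06,0,0,-1],[0,0,0,-0.085,0,0,-1],[0,0,0,-0.11,0,0,-1],[0,0,0,-0.135,0,0,-1],[0,0,0,-0.16,0,0,-1],[0,0,0,-0.18,0,0,-1]])

```text
t: 9.5
ee_pos: [0.6221, 0.1339, 0.1802]
tool_rot: [-3.142, 0.0, 1.524]
wrist_force: [0.8, -0.9, 0.2]
finger_gap: 0.001
```

```bash

python3 -c "
from h import *
dlt((.609,-.16,.18))
c=cam('side');save(c,'s5.png',(150,120,350,280),4)
c=cam('top');save(c,'t5.png',(170,150,430,285),3)
"
```

```text
9.5 [0.6221 0.1339 0.1802] [-3.1415  0.      1.5245] units [-5.884e-01  1.100e-03  4.000e-04]
```

View pics/s5.png

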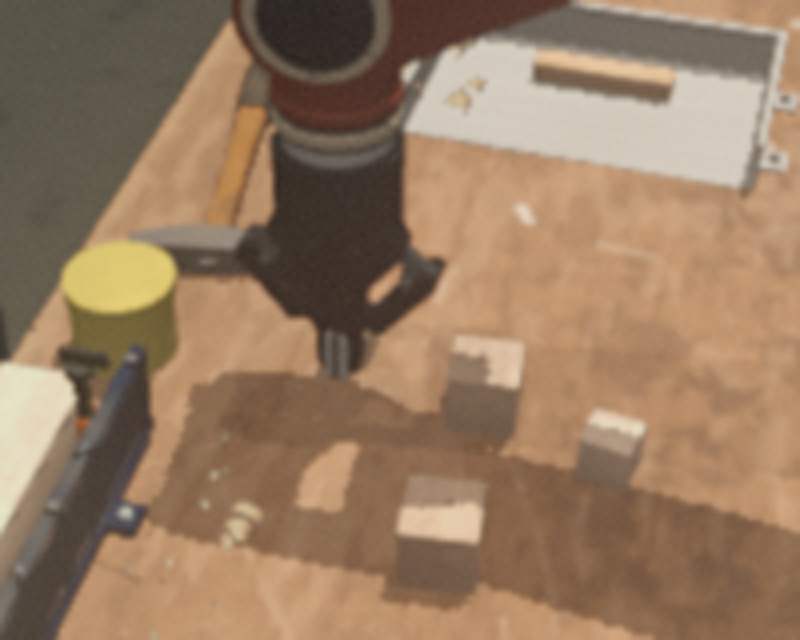

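View pics/t5.png

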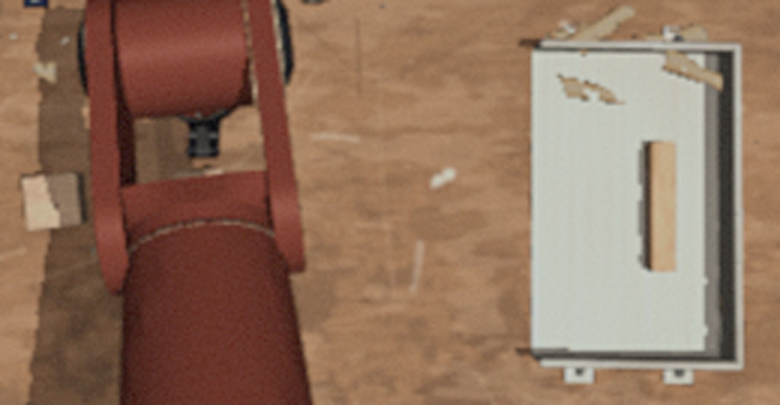

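The stick is parallel to the mouth, deep in the tray. Cube A is hidden in both views, so I'll check the wrist camera.

```bash

python3 -c "
from h import *
c=cam('wrist');save(c,'w5.png')
"
```

```text
(no output)
```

View pics/w5.png

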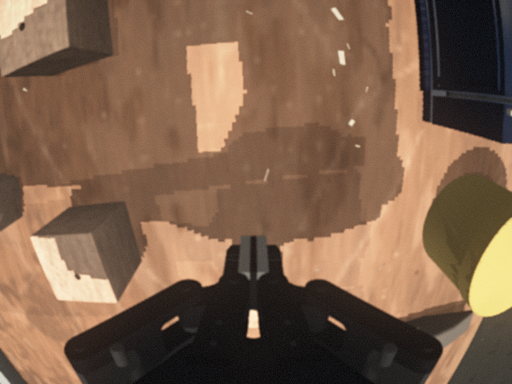

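No cube is left behind the fingers, so A must be in front of them. I'll continue.

>>> arm_command(plan=[[0,0,0,-0.02,0,0,-1],[0,0,0,-0.045,0,0,-1],[0,0,0,-0.07,0,0,-1],[0,0,0,-0.095,0,0,-1],[0,0,0,-0.12,0,0,-1],[0,0,0,-0.145,0,0,-1],[0,0,0,-0.17,0,0,-1],[0,0,0,-0.18,0,0,-1]])

```text
t: 10.65
ee_pos: [0.6179, 0.044, 0.1802]
tool_rot: [3.142, -0.0, 1.524]
wrist_force: [0.6, 0.8, 0.3]
finger_gap: 0.002
```

```bash

python3 -c "
from h import *
dlt((.609,-.16,.18))
c=cam('side');save(c,'s6.png',(150,100,350,260),4)
c=cam('top');save(c,'t6.png',(170,150,430,285),3)
"
```

```text
10.65 [0.6179 0.044  0.1802] [ 3.1416 -0.      1.5239] units [-4.084e-01  1.300e-03  4.000e-04]
```

View pics/s6.png

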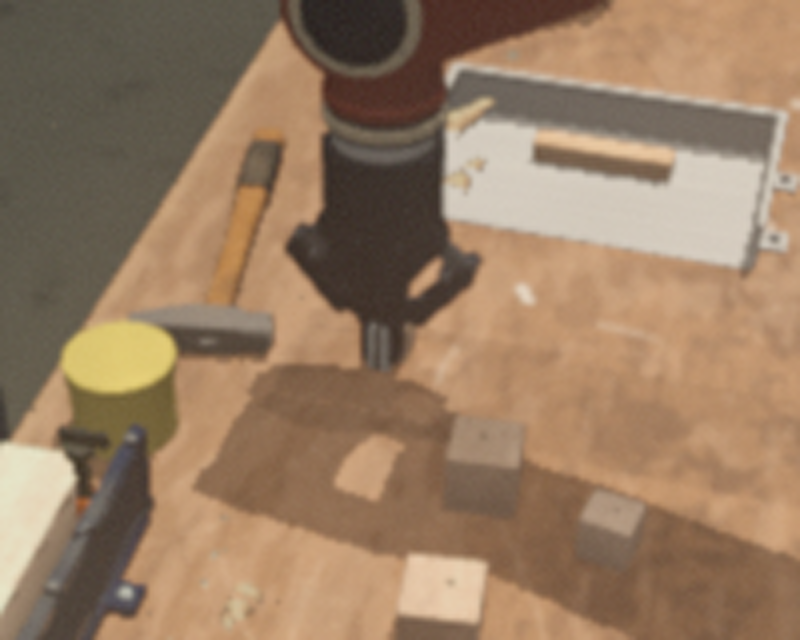

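View pics/t6.png

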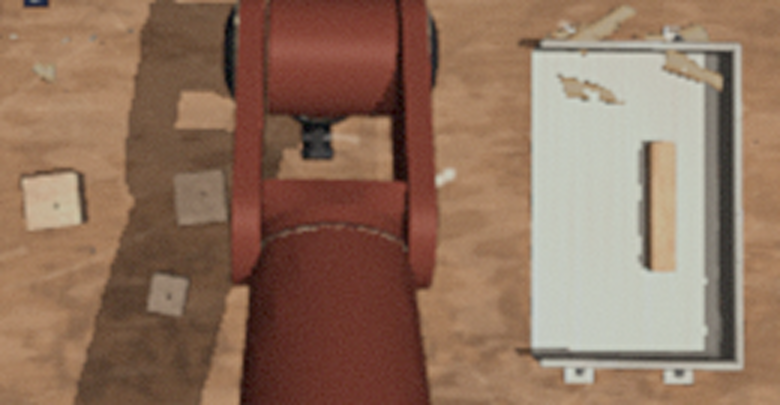

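>>> arm_command(plan=[[0,0,0,-0.02,0,0,-1],[0,0,0,-0.045,0,0,-1],[0,0,0,-0.07,0,0,-1],[0,0,0,-0.095,0,0,-1],[0,0,0,-0.12,0,0,-1],[0,0,0,-0.145,0,0,-1],[0,0,0,-0.17,0,0,-1],[0,0,0,-0.18,0,0,-1]])

```text
t: 11.75
ee_pos: [0.6138, -0.0459, 0.1802]
tool_rot: [3.142, -0.0, 1.524]
wrist_force: [-1.1, 0.6, 0.5]
finger_gap: -0.001
```

```bash

python3 -c "
from h import *
dlt((.609,-.16,.18))
c=cam('side');save(c,'s7.png',(150,60,350,220),4)
"
```

```text
11.75 [ 0.6138 -0.0459  0.1802] [ 3.1416e+00 -1.0000e-04  1.5239e+00] units [-0.2284  0.0012  0.0004]
```

View pics/s7.png

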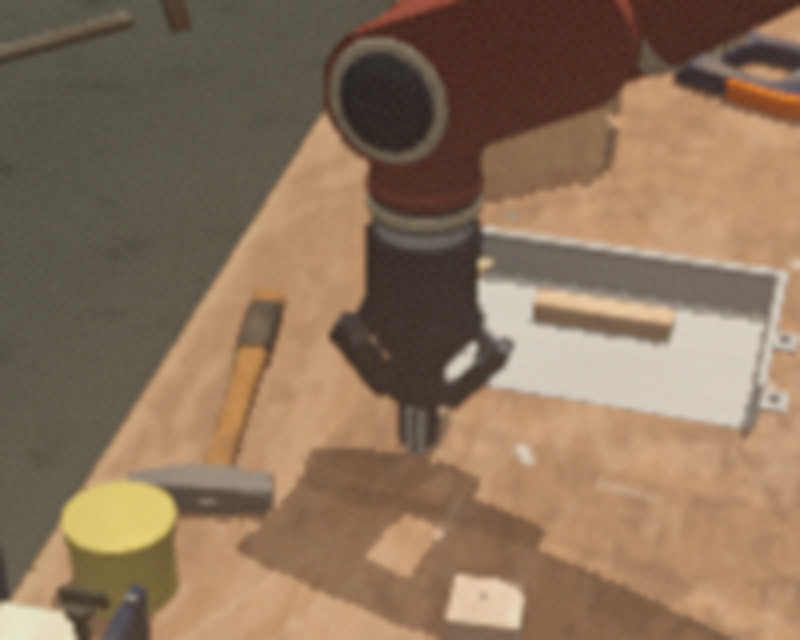

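>>> arm_command(plan=[[0,0,0,-0.02,0,0,-1],[0,0,0,-0.045,0,0,-1],[0,0,0,-0.07,0,0,-1],[0,0,0,-0.095,0,0,-1],[0,0,0,-0.12,0,0,-1],[0,0,0,-0.145,0,0,-1],[0,0,0,-0.165,0,0,-1],[0,0,0,-0.185,0,0,-1]])

```text
t: 12.8
ee_pos: [0.6095, -0.1381, 0.1802]
tool_rot: [3.142, -0.0, 1.525]
wrist_force: [0.2, -0.1, -0.3]
finger_gap: -0.002
```

>>> arm_command(plan=[[0,0,0,-0.015,0,0,-1],[0,0,0,-0.03,0,0,-1],[0,0,0,-0.035,0,0,-1],[0,0,0,-0.035,0,0,-1],[0,0,0,0.02,0,0,-1],[0,0,0,0.05,0,-0.1,-1],[0,0,0,0.1,0,-0.2,-1],[0,0,0,0.2,0,-0.25,-1]])

```text
t: 13.8
ee_pos: [0.615, -0.0375, 0.3093]
tool_rot: [3.136, 0.001, 1.523]
wrist_force: [0.5, 0.7, -0.4]
finger_gap: 0.002
```

```bash

python3 -c "
from h import *
dlt((.454,.224,.3))
c=cam('side');save(c,'s8.png',(150,80,350,240),4)
c=cam('top');save(c,'t8.png',(170,150,430,285),3)
"
```

```text
13.8 [ 0.615  -0.0375  0.3093] [3.1359e+00 9.0000e-04 1.5227e+00] units [ 0.5068 -0.3468  0.0161]
```

View pics/s8.png

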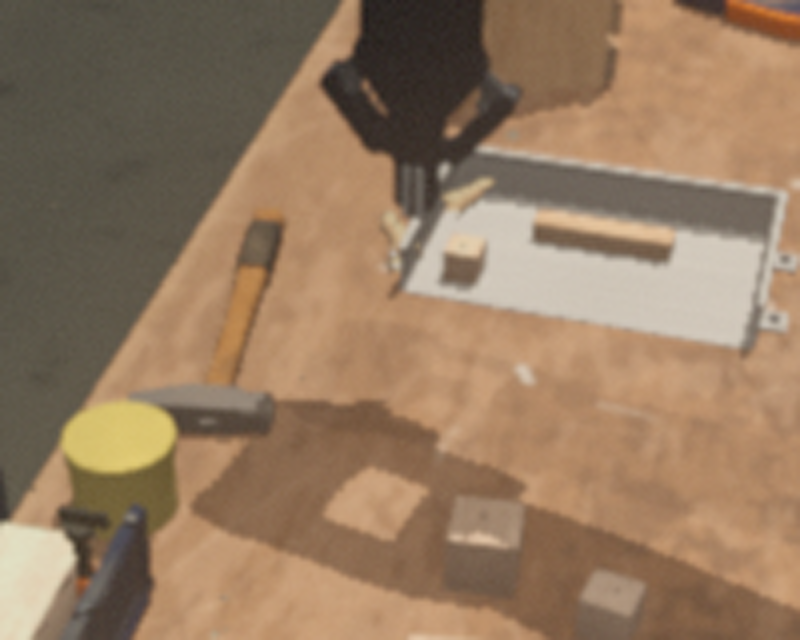

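View pics/t8.png

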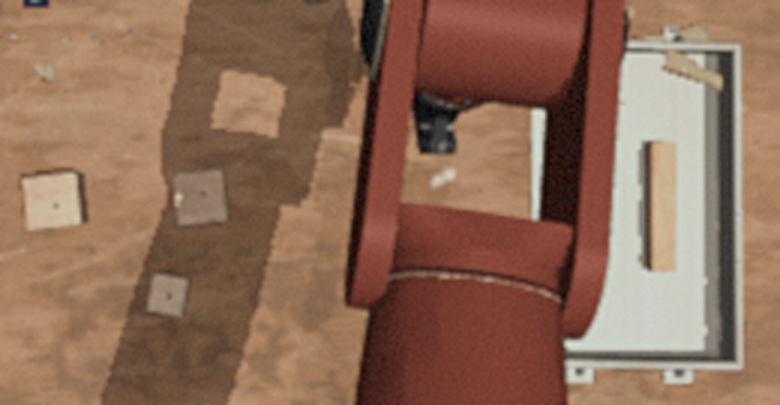

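Cube A is well inside the tray mouth and the stick is untouched. The shaded big blocks appear unmoved. Next is cube B.

>>> arm_command(plan=[[0,0,0,0.08,-0.06,0,-1],[0,0,0,0.16,-0.12,0,-1],[0,0,0,0.24,-0.18,0,-1],[0,0,0,0.32,-0.24,0,-1],[0,0,0,0.4,-0.3,0,-1],[0,0,0,0.48,-0.345,0,-1],[0,0,0,0.507,-0.346,0,-1],[0,0,0,0.507,-0.346,0,-1]])

```text
t: 14.9
ee_pos: [0.4532, 0.2239, 0.3048]
tool_rot: [-3.141, 0.001, 1.526]
wrist_force: [-0.7, -0.7, 0.9]
finger_gap: 0.003
```

```bash

python3 -c "
from h import *
dlt((.454,.224,.18))
"
```

```text
14.9 [0.4532 0.2239 0.3048] [-3.1413e+00  8.0000e-04  1.5261e+00] units [0.0005 0.0017 0.2496]
```

>>> arm_command(plan=[[0,0,0,0,0.002,0.1,-1],[0,0,0,0,0.002,0.18,-1],[0,0,0,0,0.002,0.23,-1],[0,0,0,0,0.002,0.249,-1],[0,0,0,0,0.002,0.249,-1]])

```text
t: 15.52
ee_pos: [0.4545, 0.2229, 0.1804]
tool_rot: [-3.141, 0.001, 1.524]
wrist_force: [-0.1, 0.4, 0.4]
finger_gap: 0.001
```

>>> arm_command(plan=[[0,0,0,-0.015,0,0,-1],[0,0,0,-0.035,0,0,-1],[0,0,0,-0.05,0,0,-1],[0,0,0,-0.065,0,0,-1],[0,0,0,-0.08,0,0,-1],[0,0,0,-0.095,0,0,-1],[0,0,0,-0.11,0,0,-1],[0,0,0,-0.12,0,0,-1]])

```text
t: 16.52
ee_pos: [0.4512, 0.1632, 0.1806]
tool_rot: [-3.141, 0.0, 1.524]
wrist_force: [0.1, 0.5, 0.3]
finger_gap: -0.003
```

```bash

python3 -c "
from h import *
dlt((.437,-.16,.18))
c=cam('side');save(c,'s9.png',(200,120,400,280),4)
"
```

```text
16.525 [0.4512 0.1632 0.1806] [-3.1415  0.      1.5245] units [-0.6471  0.0016  0.0013]
```

View pics/s9.png

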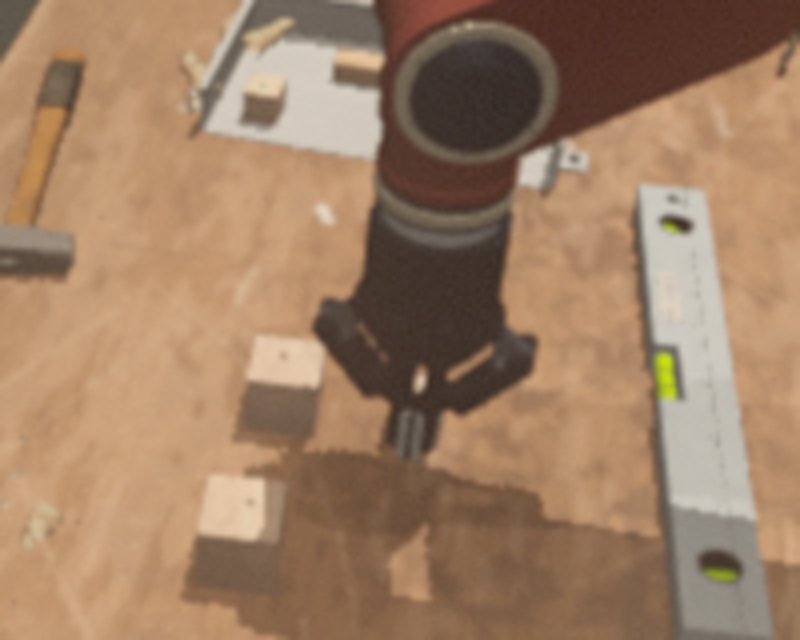

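The fingers are passing the near big block with a clear gap, and B is in front of them. I'll keep pushing.

>>> arm_command(plan=[[0,0,0,-0.015,0,0,-1],[0,0,0,-0.035,0,0,-1],[0,0,0,-0.06,0,0,-1],[0,0,0,-0.085,0,0,-1],[0,0,0,-0.11,0,0,-1],[0,0,0,-0.135,0,0,-1],[0,0,0,-0.16,0,0,-1],[0,0,0,-0.18,0,0,-1]])

```text
t: 17.58
ee_pos: [0.4471, 0.0729, 0.1807]
tool_rot: [3.142, -0.0, 1.524]
wrist_force: [-0.0, 0.6, -0.4]
finger_gap: 0.007
```

>>> arm_command(plan=[[0,0,0,-0.02,0,0,-1],[0,0,0,-0.045,0,0,-1],[0,0,0,-0.07,0,0,-1],[0,0,0,-0.095,0,0,-1],[0,0,0,-0.12,0,0,-1],[0,0,0,-0.145,0,0,-1],[0,0,0,-0.17,0,0,-1],[0,0,0,-0.19,0,0,-1]])

```text
t: 18.58
ee_pos: [0.4427, -0.0219, 0.1807]
tool_rot: [3.142, 0.0, 1.524]
wrist_force: [0.2, -0.7, 1.1]
finger_gap: 0.003
```

```bash

python3 -c "
from h import *
dlt((.437,-.16,.18))
c=cam('side');save(c,'s10.png',(200,80,400,240),4)
"
```

```text
18.575 [ 0.4427 -0.0219  0.1807] [3.1416 0.     1.5244] units [-0.2764  0.0014  0.0014]
```

View pics/s10.png

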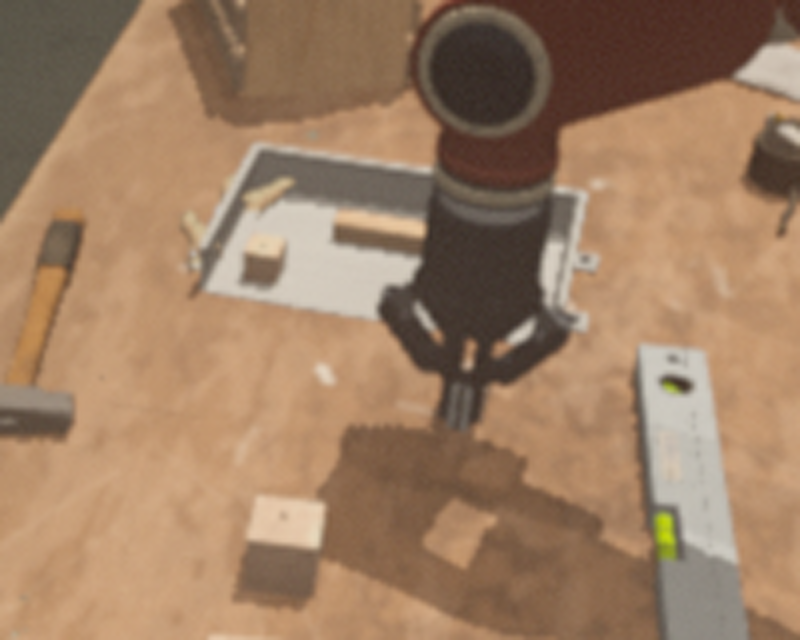

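>>> arm_command(plan=[[0,0,0,-0.02,0,0,-1],[0,0,0,-0.045,0,0,-1],[0,0,0,-0.07,0,0,-1],[0,0,0,-0.095,0,0,-1],[0,0,0,-0.12,0,0,-1],[0,0,0,-0.145,0,0,-1],[0,0,0,-0.17,0,0,-1],[0,0,0,-0.19,0,0,-1]])

```text
t: 19.62
ee_pos: [0.4383, -0.1168, 0.1807]
tool_rot: [3.142, -0.0, 1.524]
wrist_force: [-0.6, 0.8, 0.0]
finger_gap: -0.0
```

>>> arm_command(plan=[[0,0,0,-0.02,0,0,-1],[0,0,0,-0.04,0,0,-1],[0,0,0,-0.06,0,0,-1],[0,0,0,-0.075,0,0,-1],[0,0,0,-0.08,0,0,-1],[0,0,0,-0.08,0,0,-1],[0,0,0,-0.03,0,0,-1],[0,0,0,-0.02,0,-0.08,-1]])

```text
t: 20.62
ee_pos: [0.436, -0.1241, 0.2176]
tool_rot: [-3.134, -0.004, 1.526]
wrist_force: [0.1, 0.1, 0.9]
finger_gap: 0.002
```

>>> arm_command(plan=[[0,0,0,0.05,0,-0.1,-1],[0,0,0,0.15,0,-0.2,-1],[0,0,0,0.25,0,-0.3,-1],[0,0,0,0.35,0,-0.3,-1],[0,0,0,0.45,0,-0.3,-1],[0,0,0,0.55,0,-0.3,-1],[0,0,0,0.65,0,-0.3,-1],[0,0,0,0.65,0,-0.3,-1]])

```text
t: 21.62
ee_pos: [0.4523, 0.2015, 0.3705]
tool_rot: [-3.141, -0.0, 1.53]
wrist_force: [-0.1, -0.8, 0.2]
finger_gap: 0.004
```

```bash

python3 -c "
from h import *
c=cam('side');save(c,'s11.png')
c=cam('top');save(c,'t11.png',(170,150,430,285),3)
"
```

```text
(no output)
```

View pics/s11.png

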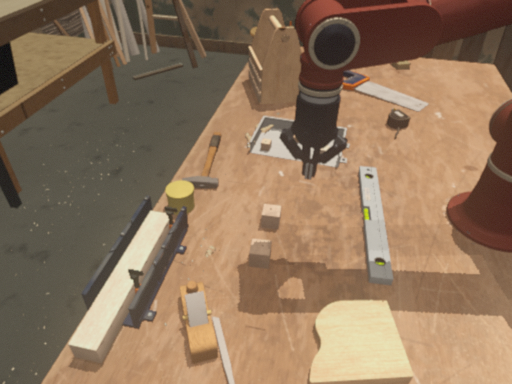

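View pics/t11.png

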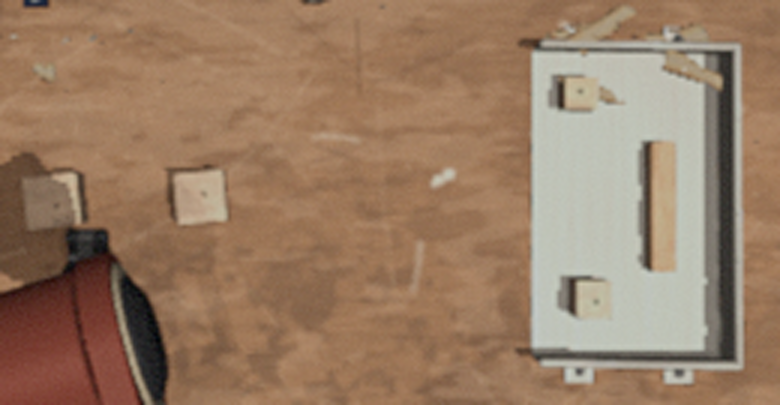

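```bash

python3 -c "
from h import *
c=cam('top')
b=lambda u,v:(170+u/3-.3,150+v/3-.3)
th=np.radians(-2.7);ex=np.array([np.cos(th),np.sin(th)]);ey=np.array([-ex[1],ex[0]])
# centre from floor mouth corners
o=(np.array([.6485,-.1455])+np.array([.3895,-.1335]))/2-ey*.08
for n,u,v,z in[('A',580,92,.028),('B',592,298,.031),('S1',662,141,.02),('S2',662,271,.02),('near',200,196,.042),('far',54,200,.043)]:
    w=ray(c,b(u,v),z);print(n,w.round(4),'tray',((w-o)@ex).round(4),((w-o)@ey).round(4))
print(arm.sense()['qd'].round(3))
"
```

```text
A [ 0.6089 -0.1795] tray 0.0917 0.0443
B [ 0.4371 -0.1807] tray -0.0798 0.035
S1 [ 0.5659 -0.2489] tray 0.052 -0.0271
S2 [ 0.4567 -0.2434] tray -0.0573 -0.0267
near [0.5316 0.1414] tray -0.0007 0.3612
far [0.532  0.2617] tray -0.0059 0.4813
[-0.024 -0.006  0.004  0.004 -0.001  0.002]
```

```bash
python3 -c "
from bench import arm
print(arm.hand_in())"
```

```text
the job is handed in; nothing more can be done
None
```

I swept all three offcuts into the tray with closed fingers: the stick first, then cube A, then cube B. I handed the job in at about 22 s, with the arm raised clear of everything.

My last top-view check, in the tray frame:

| Offcut | y (mm) | Limit on y (mm) | x (mm) | Limit on x (mm) |
|---|---|---|---|---|
| Cube A | +44 | below 60 | +92 | within ±132 |
| Cube B | +35 | below 60 | -80 | within ±132 |
| Stick, both ends | about -27 | below 72 | +52 and -57 | within ±132 |

- **Big blocks:** both measured within about 1 mm of where they started.
- **Hammer, plane and tin:** they looked unmoved in the last side picture, but I did not measure them.
- **Cubes during the pushes:** the gripper hid both cubes on the way, so I confirmed them only once the fingers had backed off. Their heights were not measured.
- **Failed checks:** none failed or disagreed.

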